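# Line up the gilded finials by size on the drying board

### The arm

A 7-joint arm with a two-finger parallel gripper is mounted at the origin on the work surface. World frame = base frame: x ahead of the robot, y to its left, z up, the work surface at z = 0. Lengths are in m, angles in rad, forces in N, time in s.
With the tool pointing down it reaches from about 0.425 to 0.825 m from the base axis. Payload 3.6 kg.
Tool frame: the origin (TCP) lies midway between the tips of the shut fingers; the grasp point (between the pads) lies behind it (r.grasp_offset is the x of the grasp point in the tool frame, in m); x points along the fingers, y is the direction in which the jaws open and shut, and the axes are right-handed (so a half turn about x gives the same grasp; the last joint's range is limited). The gripper opens to 93 mm and grips with 3 to 60 N. Pads are 15 mm wide; open, the fingers measure 128 mm over their backs; the gripper's body (75 mm by 188 mm) begins 65 mm behind the grasp point.
Start: joints at [-1.204, 0.615, -0.013, 1.423, 0.008, 1.103, -0.04], TCP at [0.249, 0.6, 0.219] pointing down, gripper open.
Joint ranges: [-3.12, 3.12], [-0.3, 2.06], [-1.34, 1.32], [0.26, 2.42], [-1.36, 4.5], [0.01, 1.98], [-2.84, 2.84]. Speed limits (rad/s): [2.79, 2.79, 3.14, 3.14, 3.14, 3.14, 3.14].

### API

Orientations are given as a unit quaternion [w, x, y, z].
In Python, from rig import r, snapshot, camera_params, recognise, spot_point gives the robot as it stands. The module is installed in compiled form; this text tells all that it offers.
- The arm moves only by the tool step_arm, never from a script. Its arguments are lists of equal length, an entry for each row: "grip": the closure, from 0 (fully open) to 1 (shut); "offset": the shift along the tool's x, y, z in mm, a list of three; "rotation": the turn, a rotation vector about the tool's x, y, z in degrees, a list of three. A call has 1 to 8 rows; each row shifts and turns the pose as measured when the row begins, along the tool's axes as they then stand; what a row does not reach is not made up. A row lasts 1/12 s, in which the tool goes at most 41.7 mm and 7.16 degrees, less where a joint would pass 70% of its speed; a pose out of reach is approached as far as the arm can. A call with a gripper value outside its range is refused whole. The fingers move at their own pace and stop on an object; the grip force is fixed at half the most. Time passes only in rows, so rows that do not move let the fingers close. It gives the time, the measured TCP pose, the force and the opening at its end, in the units of the state.
- r.sense(): the state, without advancing time (a new reading comes with each control period).
- snapshot(name): name is "side" or "top"; returns the picture (400x640x3 uint8, blue, green, red); there is no depth.
- camera_params(name): a dict with "camera_matrix" (3x3 intrinsics, pixels), "eye" and "rotation" of the camera in the world. Camera axes: x right, y down, z forward; pixel columns grow to the right and rows downward; lengths in m; the calibration is good to about 2 mm. A picture is of the moment at which its call begins. camera_params takes no time and is no camera call.
- r.hand_in(): hands the job in, once; it reports no verdict.
Trained networks look in the newest picture that a camera, given by its name, has taken for a name from the list of things; names that differ only in an ending like _2 or _b are one class to them, and where a whole thing is asked for, a point or a joint stands for the part that bears it (a point fixed in the world has none). Each returns a list of dicts, best first, with "conf" (0 to 1); they miss things now and then, are a little off and sometimes report something else, mostly with a low value. They report only what shows in the picture. A call takes as long as a camera call. They do not tell look-alikes from the thing itself.
- recognise(thing, camera): "xy" ([column, row] in pixels, amid what is visible of it).
- spot_point(thing, camera): "xy" ([column, row] in pixels: a listed point, or the origin of a listed thing).
The state is a dict: "clock": time; "qpos": joint angles; "joint_vel": joint speeds; "joint_efforts": joint torques, N m; "ee_pos": TCP position; "eef_rot": TCP orientation; "wrist_force": force on the tool from outside, world axes, zero at the start; "torque": the same for the moment, N m; "opening": finger opening in m.
Only numpy, scipy, OpenCV 4.12 (cv2) and the standard library are available. Lean on these libraries where they do the work, as an engineer would, in place of code of your own. Each camera call takes 0.05 s, during which the arm holds its last target. There are 200 camera calls.

### The job

Stand the four gilded finials on the cork pads of the drying board, one in the middle of each pad, in order of size: the largest on the pad next to the steel post, then each next smaller one along the row, the smallest at the far end by the wooden block. Leave them all upright and let go; do not knock any finial over on the way, and do not shove the glue jar aside.

Things in the scene. Friction and masses are not known exactly. Their poses are not given: they have to be found in the camera images.
- finial_largest_mid (a point): the largest of four gilded turned-wood finials of one pattern, loose and upright on the bench: a straight round drum (from 0.25 to 0.68 of the height) on a foot, thin neck and bead on top. 52 mm across the drum (its widest), 72 mm tall; the four are 52, 44, 36, 28 mm across. The point is on the axis half-way up (36 mm above the underside), on the drum; z is up the axis.
- finial_large_mid (a point): the second largest of four gilded turned-wood finials of one pattern, loose and upright on the bench: a straight round drum (from 0.25 to 0.68 of the height) on a foot, thin neck and bead on top. 44 mm across the drum (its widest), 64 mm tall; the four are 52, 44, 36, 28 mm across. The point is on the axis half-way up (32 mm above the underside), on the drum; z is up the axis.
- finial_medium_mid (a point): the second smallest of four gilded turned-wood finials of one pattern, loose and upright on the bench: a straight round drum (from 0.25 to 0.68 of the height) on a foot, thin neck and bead on top. 36 mm across the drum (its widest), 56 mm tall; the four are 52, 44, 36, 28 mm across. The point is on the axis half-way up (28 mm above the underside), on the drum; z is up the axis.
- finial_small_mid (a point): the smallest of four gilded turned-wood finials of one pattern, loose and upright on the bench: a straight round drum (from 0.25 to 0.68 of the height) on a foot, thin neck and bead on top. 28 mm across the drum (its widest), 48 mm tall; the four are 52, 44, 36, 28 mm across. The point is on the axis half-way up (24 mm above the underside), on the drum; z is up the axis.
- pad_a: one of four like round cork pads, 64 mm across, 4 mm thick, fixed in a slightly uneven row (about 90 mm between centres) on a plywood board 90 x 470 x 8 mm; the row runs mainly along y, beyond the finials. Origin: centre of the pad's underside, on the board's top, 8 mm above the bench; the pad's top is 4 mm higher. Which letter lies where in the row changes.
- pad_b: one of four like round cork pads, 64 mm across, 4 mm thick, fixed in a slightly uneven row (about 90 mm between centres) on a plywood board 90 x 470 x 8 mm; the row runs mainly along y, beyond the finials. Origin: centre of the pad's underside, on the board's top, 8 mm above the bench; the pad's top is 4 mm higher. Which letter lies where in the row changes.
- pad_c: one of four like round cork pads, 64 mm across, 4 mm thick, fixed in a slightly uneven row (about 90 mm between centres) on a plywood board 90 x 470 x 8 mm; the row runs mainly along y, beyond the finials. Origin: centre of the pad's underside, on the board's top, 8 mm above the bench; the pad's top is 4 mm higher. Which letter lies where in the row changes.
- pad_d: one of four like round cork pads, 64 mm across, 4 mm thick, fixed in a slightly uneven row (about 90 mm between centres) on a plywood board 90 x 470 x 8 mm; the row runs mainly along y, beyond the finials. Origin: centre of the pad's underside, on the board's top, 8 mm above the bench; the pad's top is 4 mm higher. Which letter lies where in the row changes.
- post: a fixed upright round steel post, 16 mm across and 60 mm tall on a 26 mm round foot, at one end of the row of pads (either end), about 70 mm from the nearest pad's centre; a low wooden block (70 x 30 x 18 mm) closes the other end. The origin is the centre of its underside, 8 mm above the bench.
- jar_mid (a point): a bystander: a closed glue jar of amber glass with a metal lid, 64 mm across and 75 mm tall, standing loose on the bench to the right (-y) of the finials. The point is on its axis half-way up (37.5 mm above its underside).
Not all that is in view belongs to the job. What is shaped like the part that bears finial_small_mid but purple is not meant.

How it is judged:
At the end, for the whole second after the job is handed in: Each finial stands upright (0.1 rad) and still on a pad, axis within 12 mm of its centre, foot down (5 mm); the largest on the pad nearest the post (30-110 mm from it), the next on the second (120-200 mm), the next on the third (210-290 mm), the smallest on the fourth (300-380 mm) ((horizontal distance between finial_largest_mid and pad_a below 0.012 m or horizontal distance between finial_largest_mid and pad_b below 0.012 m or horizontal distance between finial_largest_mid and pad_c below 0.012 m or horizontal distance between finial_largest_mid and pad_d below 0.012 m) and horizontal distance between finial_largest_mid and post between 0.03 and 0.11 m and height (world z) of finial_largest_mid between 0.044 and 0.053 m and angle between each of finial_largest_mid, finial_large_mid, finial_medium_mid, finial_small_mid's own z axis and vertical below 0.1 rad and linear speed of each of finial_largest, finial_large, finial_medium, finial_small below 0.02 m/s and (horizontal distance between finial_large_mid and pad_a below 0.012 m or horizontal distance between finial_large_mid and pad_b below 0.012 m or horizontal distance between finial_large_mid and pad_c below 0.012 m or horizontal distance between finial_large_mid and pad_d below 0.012 m) and horizontal distance between finial_large_mid and post between 0.12 and 0.2 m and height (world z) of finial_large_mid between 0.04 and 0.049 m and (horizontal distance between finial_medium_mid and pad_a below 0.012 m or horizontal distance between finial_medium_mid and pad_b below 0.012 m or horizontal distance between finial_medium_mid and pad_c below 0.012 m or horizontal distance between finial_medium_mid and pad_d below 0.012 m) and horizontal distance between finial_medium_mid and post between 0.21 and 0.29 m and height (world z) of finial_medium_mid between 0.036 and 0.045 m and (horizontal distance between finial_small_mid and pad_a below 0.012 m or horizontal distance between finial_small_mid and pad_b below 0.012 m or horizontal distance between finial_small_mid and pad_c below 0.012 m or horizontal distance between finial_small_mid and pad_d below 0.012 m) and horizontal distance between finial_small_mid and post between 0.3 and 0.38 m and height (world z) of finial_small_mid between 0.032 and 0.041 m); the robot touches nothing.
It fails at once if a finial is knocked over (tilted more than 0.8 rad) (angle between any of finial_largest_mid, finial_large_mid, finial_medium_mid, finial_small_mid's own z axis and vertical above 0.8 rad).
It fails at once if the glue jar is shoved aside (moved more than 30 mm) (distance of jar_mid from where it was at the start of the episode above 0.03 m).
It also fails if it takes over 104 s, if anything falls off the work surface, if the arm or the gripper's body presses on something with over 40 N, if the wrist force passes 120 N, or if a joint passes its speed limit or range.

## Working session

There is one attempt and no reset: what is moved stays moved. The work goes in short steps, Python scripts to look and compute and a tool call to move; the robot and the scene stay as the last step left them, time stands still between calls to the robot, and variables do not carry over. Pictures are saved under pics/ and viewed, about 12 in all and at most 16, crops included, and the job is handed in when it is done.

Besides the shell and the picture viewer there is one more tool, called after "Request:" by a JSON object that holds its "api" and its "payload". step_arm: Moves the arm, as the interface text tells. Its arguments: {"type":"object","properties":{"grip":{"type":"array","items":{"type":"number"}},"offset":{"type":"array","items":{"type":"array","items":{"type":"number"}}},"rotation":{"type":"array","items":{"type":"array","items":{"type":"number"}}}},"required":["grip","offset","rotation"]}

```bash
mkdir -p pics; cat > h.py <<'E'
from rig import r, snapshot, camera_params, recognise, spot_point
import numpy as np, cv2
def ray(cam,xy,z):
    c=camera_params(cam);K=np.array(c["camera_matrix"]);R=np.array(c["rotation"]);e=np.array(c["eye"])
    d=R@np.linalg.solve(K,[xy[0],xy[1],1]); return e+d*(z-e[2])/d[2]
E
python3 - <<'E'
from h import *
s=r.sense();print(s["ee_pos"],s["eef_rot"],s["opening"],r.grasp_offset,s["clock"])
for c in("top","side"):
    cv2.imwrite(f"pics/{c}0.png",snapshot(c)); p=camera_params(c);print(c,np.round(p["camera_matrix"],1).tolist(),np.round(p["eye"],3),np.round(p["rotation"],3).tolist())
    for n,z in(("finial_largest_mid",.036),("finial_large_mid",.032),("finial_medium_mid",.028),("finial_small_mid",.024),("pad_a",.008),("post",.008),("jar_mid",.0375)):
        for d in spot_point(n,c): print(n,np.round(d["xy"],1),round(d["conf"],2),np.round(ray(c,d["xy"],z)[:2],4))
E
```

```text
[0.24848311 0.59979701 0.21752727] [ 0.69337373  0.1370778   0.69367204 -0.13878633] 0.09291816834492798 -0.0188 0.0
top [[415.2, 0.0, 316.8], [0.0, 415.2, 199.2], [0.0, 0.0, 1.0]] [ 0.399 -0.06   0.935] [0.045, -0.702, 0.708, -0.066]Traceback (most recent call last):
  File "<stdin>", line 6, in <module>
  File "h.py", line 5, in ray
    d=R@np.linalg.solve(K,[xy[0],xy[1],1]); return e+d*(z-e[2])/d[2]
      ~^~~~~~~~~~~~~~~~~~~~~~~~~~~~~~~~~~~
ValueError: matmul: Input operand 1 has a mismatch in its core dimension 0, with gufunc signature (n?,k),(k,m?)->(n?,m?) (size 3 is different from 4)
```

```bash
cat > h.py <<'E'
from rig import r, snapshot, camera_params, recognise, spot_point
import numpy as np, cv2
from scipy.spatial.transform import Rotation as Ro
def q2R(q): return Ro.from_quat(np.roll(q,-1)).as_matrix()
def ray(cam,xy,z):
    c=camera_params(cam);K=np.array(c["camera_matrix"]);R=q2R(c["rotation"]);e=np.array(c["eye"])
    d=R@np.linalg.solve(K,[xy[0],xy[1],1]); return e+d*(z-e[2])/d[2]
E
python3 - <<'E'
from h import *
s=r.sense();print(np.round(q2R(s["eef_rot"]),3).tolist())
for c in("top","side"):
    cv2.imwrite(f"pics/{c}0.png",snapshot(c)); p=camera_params(c);print(c,np.round(p["eye"],3),np.round(q2R(p["rotation"]),2).tolist())
    for n,z in(("finial_largest_mid",.036),("finial_large_mid",.032),("finial_medium_mid",.028),("finial_small_mid",.024),("pad_a",.008),("post",.008),("jar_mid",.0375)):
        for d in spot_point(n,c): print(n,np.round(d["xy"],1),round(d["conf"],2),np.round(ray(c,d["xy"],z)[:2],4))
E
```

```text
[[-0.001, 0.383, 0.924], [-0.002, 0.924, -0.383], [-1.0, -0.002, 0.0]]
top [ 0.399 -0.06   0.935] [[-0.01, -0.99, 0.16], [-1.0, 0.01, -0.03], [0.03, -0.16, -0.99]]
finial_largest_mid [378.1 244.6] 0.6 [ 0.4403 -0.2195]
finial_large_mid [256.3 241. ] 0.87 [0.4509 0.0439]
finial_large_mid [345.7 154.7] 0.31 [ 0.6422 -0.1541]
finial_medium_mid [179.4 235. ] 0.57 [0.4658 0.2101]
finial_small_mid [322.5 230.9] 0.6 [ 0.472  -0.0999]
finial_small_mid [290.7 215.3] 0.56 [ 0.5071 -0.0302]
finial_small_mid [326.4 274.2] 0.51 [ 0.3783 -0.1071]
finial_small_mid [289.6 249.4] 0.48 [ 0.4324 -0.0277]
pad_a [261.1 162.8] 0.97 [0.6303 0.0376]
pad_a [348.2 154.9] 0.81 [ 0.6481 -0.1624]
pad_a [308.2 153.9] 0.71 [ 0.6508 -0.0702]
pad_a [232.5 165.8] 0.64 [0.6236 0.1025]
pad_a [181.3 232.6] 0.22 [0.4725 0.2121]
post [377.2 147.5] 0.43 [ 0.6655 -0.2302]
jar_mid [447.9 233.5] 0.67 [ 0.4627 -0.3732]
side [0.125 0.449 0.516] [[-0.81, -0.34, 0.49], [-0.59, 0.46, -0.66], [0.0, -0.82, -0.57]]
finial_largest_mid [376.1 185.1] 0.84 [ 0.4356 -0.2213]
finial_large_mid [303.7 245.8] 0.81 [0.4481 0.044 ]
finial_medium_mid [231.1 297.7] 0.82 [0.4709 0.211 ]
finial_small_mid [374.5 223.9] 0.74 [ 0.3746 -0.1047]
finial_small_mid [333.  210.5] 0.66 [ 0.4709 -0.0908]
finial_small_mid [335.6 233.6] 0.63 [ 0.4234 -0.03  ]
finial_small_mid [303.7 218.1] 0.53 [ 0.5065 -0.031 ]
pad_a [267.3 190.5] 0.72 [ 0.6574 -0.0787]
pad_a [287.3 177.6] 0.67 [ 0.656  -0.1537]
pad_a [244.2 214. ] 0.64 [0.6355 0.0217]
post [306.2 163.7] 0.62 [ 0.6602 -0.2399]
jar_mid [395.5 157.3] 0.86 [ 0.4579 -0.37  ]
```

View pics/top0.png

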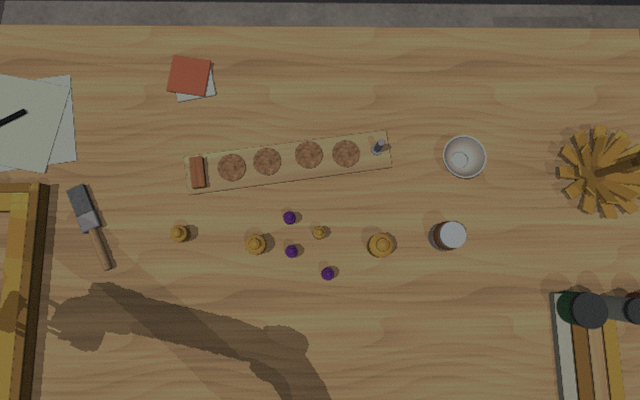

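View pics/side0.png

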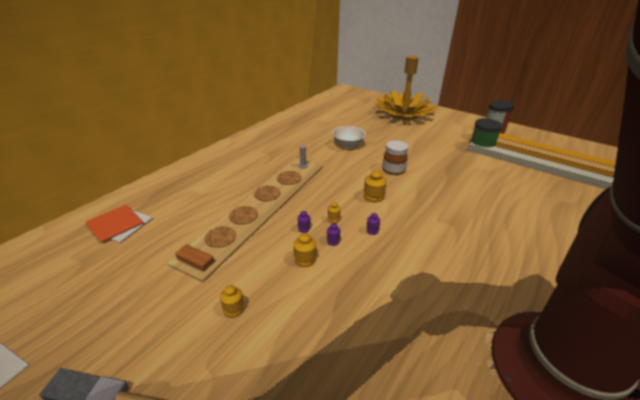

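The top view shows the gold finials at about (180,233), (256,244), (319,232) and (381,245). There are three purple decoys, and the pads are at (231,167), (267,161), (309,155) and (346,153). The post is on the right, next to the pad at y≈-0.16. The side view agrees. I'll refine the positions by segmentation.

```bash
python3 - <<'E'
from h import *
for c,box in(("top",(185,125,400,275)),("side",(190,140,410,320))):
    im=cv2.imread(f"pics/{c}0.png"); lab=cv2.cvtColor(im,cv2.COLOR_BGR2HSV)
    x0,y0,x1,y1=box
    for (x,y) in ([(231,167),(267,161),(309,155),(346,153),(180,233),(256,244),(319,232),(381,245),(300,180)] if c=="top" else [(220,236),(243,214),(267,193),(289,178),(232,303),(304,250),(334,213),(375,187)]):
        print(c,x,y,lab[y-1:y+2,x-1:x+2].reshape(-1,3).mean(0).round(),end=' ')
    print()
t=cv2.imread("pics/top0.png")[125:265,165:405]
cv2.imwrite("pics/topc.png",cv2.resize(t,None,fx=3.3,fy=3.3,interpolation=cv2.INTER_CUBIC))
E
```

```text
top 231 167 [ 14. 114. 119.] top 267 161 [ 15. 118. 117.] top 309 155 [ 14. 117. 117.] top 346 153 [ 14. 116. 116.] top 180 233 [ 18. 151.  99.] top 256 244 [ 20. 154. 129.] top 319 232 [ 21. 152. 133.] top 381 245 [ 22. 148. 135.] top 300 180 [ 17. 101. 118.] 
side 220 236 [ 15. 163. 147.] side 243 214 [ 15. 163. 146.] side 267 193 [ 15. 164. 145.] side 289 178 [ 15. 163. 143.] side 232 303 [ 20. 220. 155.] side 304 250 [ 21. 218. 178.] side 334 213 [ 19. 219. 135.] side 375 187 [ 19. 218. 137.]
```

View pics/topc.png

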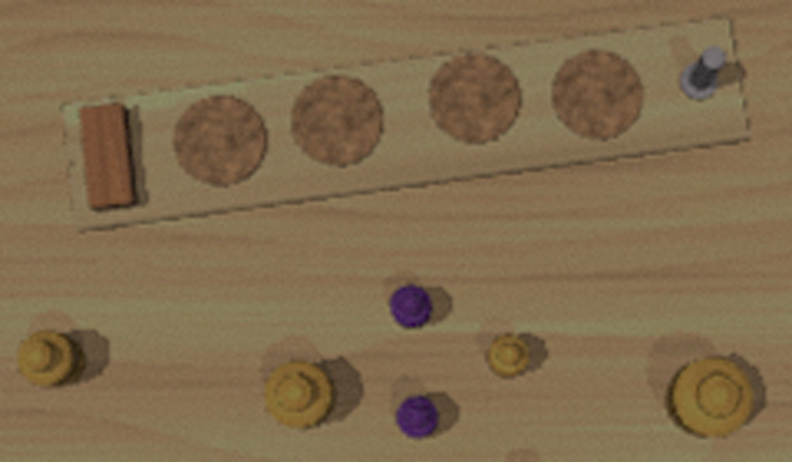

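The crop gives pad centres at (221,140), (337,120), (475,98) and (597,94). The drum circles are at (49,358), (299,394), (509,355) and (711,397), and the post foot is at (698,80).

```bash
python3 - <<'E'
from h import *
for n,x,y,z in(("p4",221,140,.012),("p3",337,120,.012),("p2",475,98,.012),("p1",597,94,.012),("post",699,80,.01),("med",49,358,.035),("large",299,394,.04),("small",509,355,.03),("largest",711,397,.045),("purA",411,306,.03),("purB",417,416,.03)):
    print(n,ray("top",(165+(x+.5)/3.3-.5,125+(y+.5)/3.3-.5),z)[:2].round(4))
E
```

```text
p4 [0.6196 0.1037]
p3 [0.6334 0.0244]
p2 [ 0.6487 -0.071 ]
p1 [ 0.6512 -0.156 ]
post [ 0.6616 -0.2281]
med [0.4692 0.208 ]
large [0.444  0.0451]
small [ 0.4687 -0.0918]
largest [ 0.439  -0.2222]
purA [ 0.5019 -0.0271]
purB [ 0.4293 -0.0309]
```

Request:
{"api": "step_arm", "payload": {"grip": [0,0,0,0,0,0,0,0], "offset": [[0,0,35],[0,0,35],[0,0,35],[0,0,35],[0,0,35],[0,0,35],[0,0,35],[0,0,35]], "rotation": [[7,0,0],[7,0,0],[7,0,0],[7,0,0],[7,0,0],[7,0,0],[7,0,0],[7,0,0]]}}

```text
clock: 1.57
ee_pos: [0.4291, 0.4071, 0.2155]
eef_rot: [0.541, 0.452, 0.549, -0.449]
wrist_force: [0.4, 0.2, -0.7]
opening: 0.0928
```

```bash
cat > d.py <<'E'
from h import *
import sys
s=r.sense();R=q2R(s["eef_rot"]);D=np.array([[0,1,0],[0,0,-1],[-1,0,0]])
t=np.array([float(v) for v in sys.argv[1:4]])
print("off",(R.T@(t-s["ee_pos"])*1000).round(1),"rot",np.degrees(Ro.from_matrix(R.T@D).as_rotvec()).round(1),"pos",np.round(s["ee_pos"],4),"q",np.round(s["qpos"],2))
E
python3 d.py 0.469 0.2095 0.14
```

```text
off [ 73.1   2.  202.4] rot [10.9 -0.6  0.3] pos [0.4291 0.4071 0.2155] q [-0.95  0.53  0.25  1.61 -0.16  1.01 -0.45]
```

Request:
{"api": "step_arm", "payload": {"grip": [0,0,0,0,0,0,0,0], "offset": [[0,0,0],[0,0,0],[10,8,35],[10,8,35],[10,8,35],[10,6,30],[10,4,30],[10,4,30]], "rotation": [[5.5,-0.3,0.2],[5.5,-0.3,0.1],[0,0,0],[0,0,0],[0,0,0],[0,0,0],[0,0,0],[0,0,0]]}}

```text
clock: 2.23
ee_pos: [0.4704, 0.2027, 0.1575]
eef_rot: [0.497, 0.509, 0.494, -0.5]
wrist_force: [0.4, 0.5, 0.7]
opening: 0.0929
```

```bash
python3 d.py 0.469 0.2095 0.08; python3 - <<'E'
from h import *
for c in("side","top"):
    cv2.imwrite(f"pics/{c}1.png",snapshot(c))
    for d in spot_point("finial_medium_mid",c)[:2]: print(c,d["conf"],ray(c,d["xy"],.028))
E
```

```text
off [77.5 -2.6 -6.3] rot [-1.1 -0.4 -0.8] pos [0.4704 0.2027 0.1575] q [-0.66  0.49  0.3   1.91 -0.21  0.76 -0.26]
side 0.62 [0.46749089 0.21326372 0.028     ]
side 0.44 [ 0.46680953 -0.08069001  0.028     ]
top 0.72 [0.47164305 0.21443997 0.028     ]
```

Request:
{"api": "step_arm", "payload": {"grip": [0,0,0,0,0,0], "offset": [[30,-1,-4],[30,-1,-4],[30,0,0],[30,0,0],[15,0,0],[8,0,0]], "rotation": [[-1,-0.4,-0.8],[0,0,0],[0,0,0],[0,0,0],[0,0,0],[0,0,0]]}}

```text
clock: 2.93
ee_pos: [0.4755, 0.2305, 0.0154]
eef_rot: [0.503, 0.505, 0.504, -0.488]
wrist_force: [0.1, 0.0, 0.2]
opening: 0.093
```

```bash
python3 d.py 0.469 0.2105 0.010; python3 - <<'E'
from h import *
a=snapshot("side")[220:380,150:310]
cv2.imwrite("pics/side2.png",cv2.resize(a,None,fx=3.5,fy=3.5,interpolation=cv2.INTER_CUBIC))
E
```

```text
off [ 5.  -6.9 20. ] rot [ 0.9 -1.  -0.9] pos [0.4755 0.2305 0.0154] q [-0.6   0.73  0.18  1.99 -0.31  0.43 -0.18]
```

View pics/side2.png

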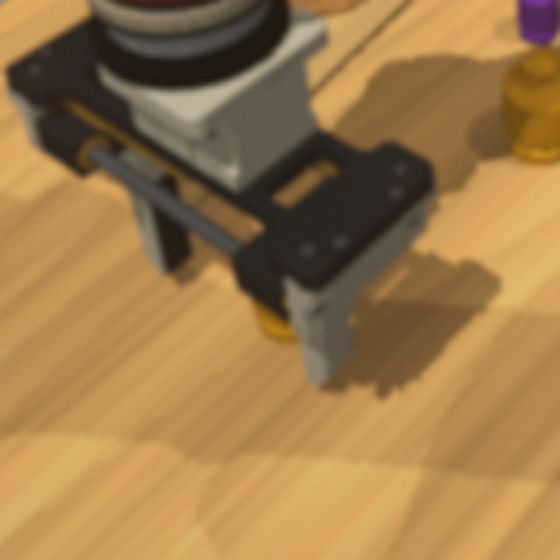

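The side view shows the fingers straddling the finial, with the tool about 20 mm off in y from drift. I'll correct that in small steps.

Request:
{"api": "step_arm", "payload": {"grip": [0,0,0,0], "offset": [[2,-3,10],[2,-3,8],[0,0,0],[0,0,0]], "rotation": [[0.5,-0.5,-0.5],[0.4,-0.5,-0.4],[0,0,0],[0,0,0]]}}

```text
clock: 3.32
ee_pos: [0.4698, 0.2146, 0.0122]
eef_rot: [0.501, 0.5, 0.501, -0.499]
wrist_force: [0.5, -1.0, 0.1]
opening: 0.0928
```

```bash
python3 d.py 0.469 0.2105 0.010
```

```text
off [ 2.2 -0.9  4.1] rot [ 0.2 -0.1 -0. ] pos [0.4698 0.2146 0.0122] q [-0.59  0.73  0.19  2.   -0.3   0.44 -0.17]
```

Request:
{"api": "step_arm", "payload": {"grip": [0,0,1,1,1,1,1,1], "offset": [[1,-1,3],[0,0,0],[0,0,0],[0,0,0],[0,0,0],[0,0,0],[0,0,0],[0,0,0]], "rotation": [[0,0,0],[0,0,0],[0,0,0],[0,0,0],[0,0,0],[0,0,0],[0,0,0],[0,0,0]]}}

```text
clock: 3.98
ee_pos: [0.4711, 0.2119, 0.0144]
eef_rot: [0.501, 0.502, 0.5, -0.496]
wrist_force: [-0.5, -0.5, 0.2]
opening: 0.0578
```

Request:
{"api": "step_arm", "payload": {"grip": [1,1,1,1,1,1], "offset": [[0,0,0],[0,0,0],[-10,0,0],[-20,0,0],[-20,0,0],[0,0,0]], "rotation": [[0,0,0],[0,0,0],[0,0,0],[0,0,0],[0,0,0],[0,0,0]]}}

```text
clock: 4.48
ee_pos: [0.4696, 0.2112, 0.0662]
eef_rot: [0.501, 0.501, 0.501, -0.498]
wrist_force: [-0.2, -0.1, -0.3]
opening: 0.0345
```

```bash
python3 d.py 0.633 0.025 0.075; python3 - <<'E'
from h import *
a=snapshot("side")[200:360,150:310]
cv2.imwrite("pics/side3.png",cv2.resize(a,None,fx=3.5,fy=3.5,interpolation=cv2.INTER_CUBIC))
E
```

```text
off [ -8.8 163.  186.5] rot [ 0.1 -0.2 -0.2] pos [0.4696 0.2112 0.0662] q [-0.62  0.63  0.24  1.98 -0.27  0.55 -0.2 ]
```

View pics/side3.png

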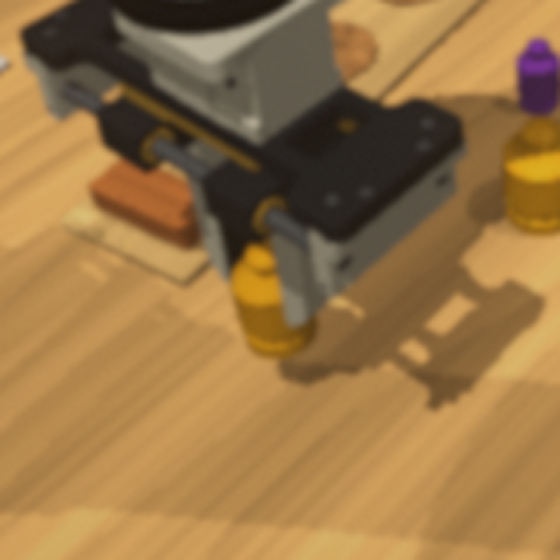

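```bash
cat >> h.py <<'E'
def P(c):
    p=camera_params(c);R=q2R(p["rotation"]).T
    return np.array(p["camera_matrix"])@np.c_[R,-R@np.array(p["eye"])]
def proj(c,X): x=P(c)@np.append(X,1); return (x[:2]/x[2]).round(1)
def tri(a,b): 
    X=cv2.triangulatePoints(P("top"),P("side"),np.array(a,float)[:2],np.array(b,float)[:2]); return (X[:3]/X[3]).ravel().round(4)
E
python3 - <<'E'
from h import *
s=np.array(r.sense()["ee_pos"]);print(s)
for dz in(-.016,-.009,0,.01):print(dz,"bottom",proj("side",s+[0,0,dz]),"top",proj("side",s+[0,0,dz+.056]))
snapshot("side");snapshot("top")
A=spot_point("finial_medium_mid","top");B=spot_point("finial_medium_mid","side")
for a in A[:2]:
  for b in B[:2]: print(a,b,tri(a["xy"],b["xy"]))
E
```

```text
[0.46878731 0.21094189 0.06495592]
-0.016 bottom [230.4 289.8] top [225.7 265.4]
-0.009 bottom [229.8 286.9] top [225.  262.2]
0 bottom [229.1 283.1] top [224.2 257.9]
0.01 bottom [228.2 278.8] top [223.3 253.1]
{'xy': [175.9, 231.3], 'conf': 0.54} {'xy': [230.2, 278.9], 'conf': 0.62} [0.4707 0.2057 0.0687]
```

Request:
{"api": "step_arm", "payload": {"grip": [1,1,1,1,1,1,1,1], "offset": [[-8,15,17],[-3,22,25],[0,22,25],[0,22,25],[0,22,25],[0,22,25],[0,15,17],[0,0,0]], "rotation": [[0,0,0],[0,0,0],[0,0,0],[0,0,0],[0,0,0],[0,0,0],[0,0,0],[0,0,0]]}}

```text
clock: 5.4
ee_pos: [0.607, 0.0478, 0.0624]
eef_rot: [0.499, 0.49, 0.508, -0.503]
wrist_force: [-0.8, -0.3, -0.7]
opening: 0.0347
```

```bash
python3 d.py 0.633 0.025 0.06; python3 - <<'E'
from h import *
print(r.sense()["opening"])
a=snapshot("side")[120:280,170:330]
cv2.imwrite("pics/side4.png",cv2.resize(a,None,fx=3.5,fy=3.5,interpolation=cv2.INTER_CUBIC))
E
```

```text
off [ 1.9 25.8 23.1] rot [0.8 0.2 1.3] pos [0.607  0.0478 0.0624] q [-0.24  0.75  0.22  1.69 -0.21  0.75  0.09]
0.03471482070365419
```

View pics/side4.png

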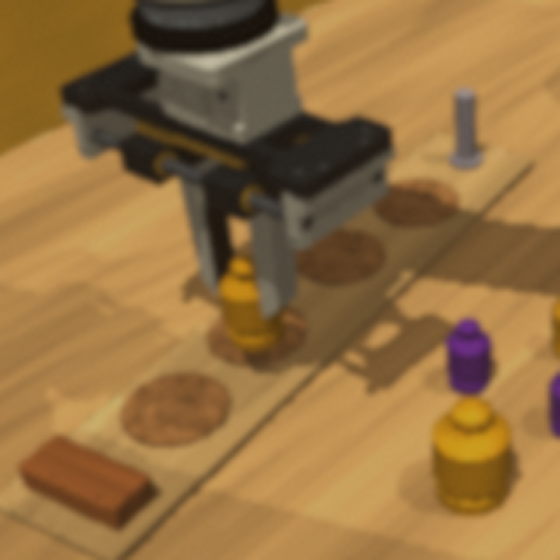

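The finial is held upright above the third pad. I'll centre it and lower.

Request:
{"api": "step_arm", "payload": {"grip": [1,1,1,1,1], "offset": [[0,13,11],[0,11,10],[0,0,0],[0,0,0],[0,0,0]], "rotation": [[0.8,0,1.2],[0,0,0],[0,0,0],[0,0,0],[0,0,0]]}}

```text
clock: 5.87
ee_pos: [0.6263, 0.0329, 0.0578]
eef_rot: [0.498, 0.497, 0.504, -0.501]
wrist_force: [-0.2, 0.3, 0.1]
opening: 0.0345
```

```bash
python3 d.py 0.633 0.025 0.04; python3 - <<'E'
from h import *
snapshot("side");snapshot("top")
A=spot_point("finial_medium_mid","top");B=spot_point("finial_medium_mid","side")
for c,L in(("top",A),("side",B)):
  for a in L: print(c,a,ray(c,a["xy"],.065).round(4))
print(tri(A[0]["xy"],B[0]["xy"]))
E
```

```text
off [17.7  6.9  8. ] rot [ 0.2 -0.1  0.6] pos [0.6263 0.0329 0.0578] q [-0.21  0.77  0.21  1.65 -0.22  0.75  0.11]
side {'xy': [240.9, 197.7], 'conf': 0.85} [0.6242 0.0341 0.065 ]
side {'xy': [266.9, 191.7], 'conf': 0.49} [ 0.5952 -0.0156  0.065 ]Traceback (most recent call last):
  File "<stdin>", line 6, in <module>
IndexError: list index out of range
```

Request:
{"api": "step_arm", "payload": {"grip": [1,1,1,1,1], "offset": [[8,6,6],[6,2,2],[4,0,0],[0,0,0],[0,0,0]], "rotation": [[0,0,0.6],[0,0,0],[0,0,0],[0,0,0],[0,0,0]]}}

```text
clock: 6.48
ee_pos: [0.6354, 0.0261, 0.0397]
eef_rot: [0.501, 0.5, 0.502, -0.497]
wrist_force: [-0.1, -0.0, 4.3]
opening: 0.0348
```

```bash
python3 d.py 0.633 0.025 0.03
```

```text
off [ 9.7 -2.4  1.1] rot [ 0.3 -0.2 -0.1] pos [0.6354 0.0261 0.0397] q [-0.19  0.8   0.2   1.64 -0.23  0.72  0.13]
```

Request:
{"api": "step_arm", "payload": {"grip": [1,1,1], "offset": [[1,-2,1],[0,0,0],[0,0,0]], "rotation": [[0,0,0],[0,0,0],[0,0,0]]}}

```text
clock: 6.73
ee_pos: [0.6359, 0.026, 0.0399]
eef_rot: [0.502, 0.502, 0.501, -0.495]
wrist_force: [-0.2, 1.2, 0.9]
opening: 0.0349
```

```bash
python3 d.py 0.633 0.025 0.03; python3 - <<'E'
from h import *
a=snapshot("side")[160:260,190:310]
cv2.imwrite("pics/side5.png",cv2.resize(a,None,fx=5,fy=5,interpolation=cv2.INTER_CUBIC))
for d in spot_point("finial_medium_mid","side"): print(d,ray("side",d["xy"],.04))
E
```

```text
off [ 9.8 -3.   1.1] rot [ 0.3 -0.3 -0.5] pos [0.6359 0.026  0.0399] q [-0.19  0.8   0.2   1.65 -0.23  0.71  0.13]
{'xy': [240.5, 203.1], 'conf': 0.59} [0.63776213 0.02598489 0.04      ]
```

View pics/side5.png

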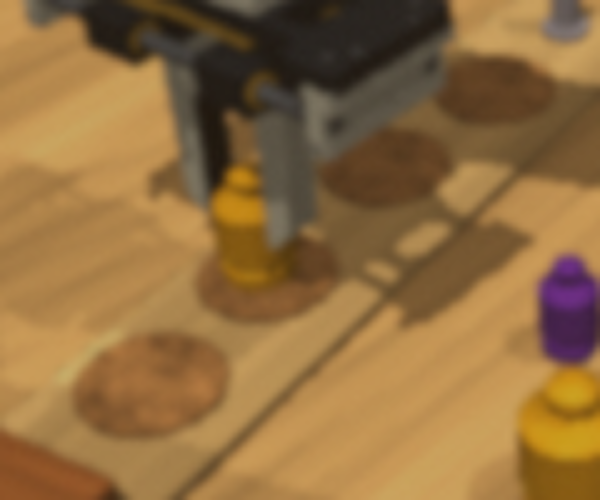

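The finial looks a few mm above, or off towards +x from, the pad centre at crop (267,279). I'll check the geometry by projection.

```bash
python3 - <<'E'
from h import *
print(proj("side",[.633,.025,.012]), "inv pad", ray("side",(243.4,215.8),.012).round(4))
for n,uv in(("p4",(150,385)),("p2",(388,167)),("p1",(495,91))): print(n,ray("side",(190+uv[0]/5,160+uv[1]/5),.012).round(4))
s=np.array(r.sense()["ee_pos"])
for b in(.012,.018,.022): print(b,proj("side",[s[0],s[1],b]),"beadtop",proj("side",[s[0],s[1],b+.056]))
E
```

```text
[243.7 213.7] inv pad [0.6282 0.0308 0.012 ]
p4 [0.6161 0.1093 0.012 ]
p2 [ 0.6442 -0.0658  0.012 ]
p1 [ 0.6465 -0.1494  0.012 ]
0.012 [242.5 213.5] beadtop [239.6 193. ]
0.018 [242.2 211.4] beadtop [239.3 190.7]
0.022 [242.  209.9] beadtop [239.1 189.1]
```

Request:
{"api": "step_arm", "payload": {"grip": [1,1,1,1,1], "offset": [[0,-5,0],[3,0,0],[3,0,0],[0,0,0],[0,0,0]], "rotation": [[0,0,0],[0,0,0],[0,0,0],[0,0,0],[0,0,0]]}}

```text
clock: 7.25
ee_pos: [0.6309, 0.0257, 0.0409]
eef_rot: [0.502, 0.503, 0.501, -0.494]
wrist_force: [-0.6, 1.0, 0.1]
opening: 0.0346
```

```bash
python3 d.py 0.631 0.027 0.03
```

```text
off [10.9  0.  -1.2] rot [ 0.3 -0.4 -0.6] pos [0.6309 0.0257 0.0409] q [-0.19  0.79  0.2   1.66 -0.23  0.7   0.13]
```

Request:
{"api": "step_arm", "payload": {"grip": [1,1,1], "offset": [[6,0,0],[6,0,0],[0,0,0]], "rotation": [[0,0,0],[0,0,0],[0,0,0]]}}

```text
clock: 7.5
ee_pos: [0.6316, 0.0254, 0.0393]
eef_rot: [0.502, 0.504, 0.501, -0.493]
wrist_force: [-0.2, 0.7, -1.0]
opening: 0.0344
```

```bash
python3 d.py 0.631 0.027 0.03
```

```text
off [ 9.4 -0.7 -1.5] rot [ 0.3 -0.5 -0.7] pos [0.6316 0.0254 0.0393] q [-0.19  0.8   0.19  1.66 -0.23  0.69  0.14]
```

Request:
{"api": "step_arm", "payload": {"grip": [1,1], "offset": [[10,0,0],[8,0,0]], "rotation": [[0,0,0],[0,0,0]]}}

```text
clock: 7.67
ee_pos: [0.6334, 0.0251, 0.0317]
eef_rot: [0.503, 0.505, 0.5, -0.492]
wrist_force: [-13.8, 1.2, 44.5]
opening: 0.0348
```

```bash
python3 d.py 0.631 0.027 0.03
```

```text
off [ 1.7 -2.4 -1.9] rot [ 0.3 -0.6 -0.9] pos [0.6334 0.0251 0.0317] q [-0.18  0.81  0.19  1.67 -0.24  0.67  0.14]
```

Firm contact on the pad at TCP z≈0.032. I'll relax and release.

Request:
{"api": "step_arm", "payload": {"grip": [1,0,0,0,0,0], "offset": [[0,-2,0],[0,0,0],[0,0,0],[0,0,0],[0,0,0],[0,0,0]], "rotation": [[0,0,-0.8],[0,0,0],[0,0,0],[0,0,0],[0,0,0],[0,0,0]]}}

```text
clock: 8.17
ee_pos: [0.6294, 0.0244, 0.0303]
eef_rot: [0.498, 0.501, 0.504, -0.496]
wrist_force: [-0.5, -1.1, -0.1]
opening: 0.0638
```

Request:
{"api": "step_arm", "payload": {"grip": [0,0,0,0,0,0,0], "offset": [[0,0,0],[0,0,0],[-25,0,0],[-35,0,0],[-35,0,0],[-20,-20,0],[0,-20,0]], "rotation": [[0,0,0],[0,0,0],[0,0,0],[0,0,0],[0,0,0],[0,0,0],[0,0,0]]}}

```text
clock: 8.75
ee_pos: [0.5893, 0.0231, 0.1438]
eef_rot: [0.497, 0.499, 0.506, -0.499]
wrist_force: [-0.1, 0.2, 0.4]
opening: 0.0927
```

```bash
python3 d.py 0.447 0.0445 0.12; python3 - <<'E'
from h import *
for c in("top","side"):
    snapshot(c)
    for d in spot_point("finial_medium_mid",c)[:2]: print(c,d,ray(c,d["xy"],.04).round(4))
    for d in spot_point("finial_large_mid",c)[:2]: print(c,d,ray(c,d["xy"],.032).round(4))
    for d in spot_point("pad_a",c): print(c,d,ray(c,d["xy"],.008).round(4))
E
```

```text
off [  25.3 -142.   -21.9] rot [ 0.3 -0.5  0.5] pos [0.5893 0.0231 0.1438] q [-0.22  0.61  0.24  1.69 -0.19  0.87  0.11]
top {'xy': [307.0, 152.7], 'conf': 0.72} [ 0.6471 -0.0672  0.032 ]
top {'xy': [254.3, 240.9], 'conf': 0.56} [0.4512 0.0482 0.032 ]
top {'xy': [304.5, 154.0], 'conf': 0.79} [ 0.6506 -0.0617  0.008 ]
top {'xy': [344.9, 153.6], 'conf': 0.63} [ 0.6512 -0.1548  0.008 ]
top {'xy': [263.5, 163.2], 'conf': 0.61} [0.6293 0.0321 0.008 ]
side {'xy': [242.7, 203.2], 'conf': 0.87} [0.6336 0.0234 0.04  ]
side {'xy': [305.9, 247.5], 'conf': 0.83} [0.4418 0.0452 0.032 ]
side {'xy': [286.9, 176.6], 'conf': 0.72} [ 0.6347 -0.1282  0.032 ]
side {'xy': [265.9, 192.5], 'conf': 0.86} [ 0.6542 -0.0703  0.008 ]
side {'xy': [244.0, 217.6], 'conf': 0.81} [0.6265 0.0312 0.008 ]
side {'xy': [220.9, 238.4], 'conf': 0.66} [0.6152 0.1084 0.008 ]
side {'xy': [286.0, 176.1], 'conf': 0.49} [ 0.6634 -0.1573  0.008 ]
```

Request:
{"api": "step_arm", "payload": {"grip": [0,0,0,0,0,0,0,0], "offset": [[0,-25,-4],[0,-30,-4],[0,-30,-4],[0,-30,-4],[10,-20,-4],[20,0,0],[0,0,0],[0,0,0]], "rotation": [[0,0,0],[0,0,0],[0,0,0],[0,0,0],[0,0,0],[0,0,0],[0,0,0],[0,0,0]]}}

```text
clock: 9.82
ee_pos: [0.4495, 0.0427, 0.106]
eef_rot: [0.495, 0.495, 0.508, -0.502]
wrist_force: [0.1, 0.2, 0.6]
opening: 0.0927
```

```bash
python3 d.py 0.446 0.0445 0.013;python3 - <<'E'
from h import *
a=snapshot("top")[125:265,215:355];b=snapshot("side")[160:260,190:310]
cv2.imwrite("pics/c6.png",np.hstack([cv2.resize(a,(420,420),interpolation=2),cv2.resize(b,(380,420),interpolation=2)]))
E
```

```text
off [93.1 -1.6 -1.3] rot [ 0.3 -0.3  1.2] pos [0.4495 0.0427 0.106 ] q [-0.29  0.5   0.22  2.1  -0.2   0.58  0.08]
```

View pics/c6.png

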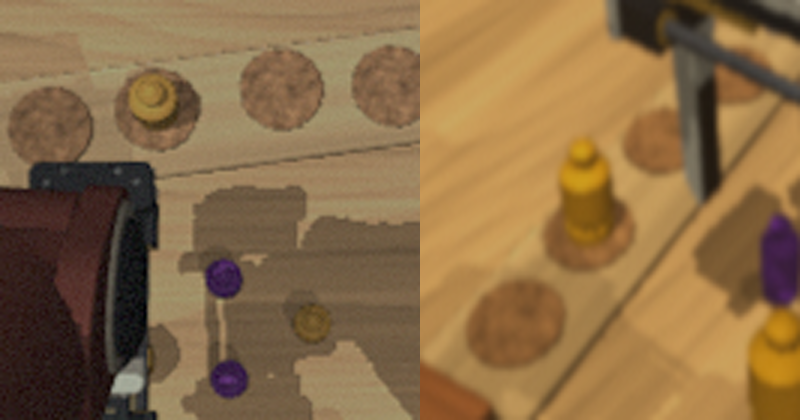

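```bash
python3 - <<'E'
from h import *
print(ray("top",(266,158.3),.05)[:2],ray("top",(267.3,161),.012)[:2])
E
```

```text
[0.62987411 0.02262711] [0.63344834 0.02316407]
```

Request:
{"api": "step_arm", "payload": {"grip": [0,0,0,0,0], "offset": [[25,-1,-1],[30,-1,0],[25,0,0],[14,0,0],[0,0,0]], "rotation": [[0,0,1.2],[0,0,0],[0,0,0],[0,0,0],[0,0,0]]}}

```text
clock: 10.33
ee_pos: [0.4613, 0.0441, 0.0132]
eef_rot: [0.505, 0.507, 0.496, -0.492]
wrist_force: [-0.4, 0.8, 0.0]
opening: 0.0927
```

```bash
python3 d.py 0.446 0.0445 0.013
```

```text
off [ -0.1 -15.3  -0.5] rot [ 0.1 -0.4 -1.4] pos [0.4613 0.0441 0.0132] q [-0.22  0.68  0.12  2.16 -0.28  0.29  0.14]
```

Request:
{"api": "step_arm", "payload": {"grip": [0,0,0,1,1,1,1,1], "offset": [[2,-9,0],[2,-5,0],[2,0,0],[1,0,0],[1,0,0],[1,0,0],[1,0,0],[1,0,0]], "rotation": [[0,0,-1.2],[0,0,0],[0,0,0],[0,0,0],[0,0,0],[0,0,0],[0,0,0],[0,0,0]]}}

```text
clock: 11.0
ee_pos: [0.452, 0.044, 0.0056]
eef_rot: [0.502, 0.505, 0.499, -0.495]
wrist_force: [-0.8, 0.0, 0.3]
opening: 0.064
```

Request:
{"api": "step_arm", "payload": {"grip": [1,1,1,1,1], "offset": [[1,0,0],[1,0,0],[1,0,0],[1,0,0],[1,0,0]], "rotation": [[0,0,0],[0,0,0],[0,0,0],[0,0,0],[0,0,0]]}}

```text
clock: 11.42
ee_pos: [0.4516, 0.0442, 0.0025]
eef_rot: [0.501, 0.505, 0.5, -0.495]
wrist_force: [-1.8, -0.9, 13.8]
opening: 0.0432
```

```bash
python3 d.py 0.446 0.0445 0.013
```

```text
off [-10.6  -5.5  -0.4] rot [ 0.1 -0.5 -0.7] pos [0.4516 0.0442 0.0025] q [-0.21  0.69  0.1   2.18 -0.28  0.26  0.14]
```

Request:
{"api": "step_arm", "payload": {"grip": [1,1,1,1,1,1,1], "offset": [[-10,0,0],[-25,0,0],[-30,0,0],[-20,0,10],[0,15,20],[0,15,20],[0,0,0]], "rotation": [[0,0,0],[0,0,0],[0,0,0],[0,0,0],[0,0,0],[0,0,0],[0,0,0]]}}

```text
clock: 12.0
ee_pos: [0.4815, -0.0069, 0.0911]
eef_rot: [0.502, 0.504, 0.501, -0.493]
wrist_force: [0.5, -0.6, -0.1]
opening: 0.0428
```

```bash
python3 d.py 0.647 -0.069 0.06; python3 -c "
from h import *;print(r.sense()['opening'])"
```

```text
off [ 32.5 164.8  63.3] rot [ 0.3 -0.5 -0.7] pos [ 0.4815 -0.0069  0.0911] q [-0.16  0.55  0.19  2.06 -0.21  0.54  0.2 ]
0.0427676664198916
```

Request:
{"api": "step_arm", "payload": {"grip": [1,1,1,1,1,1,1,1], "offset": [[0,20,9],[0,28,11],[0,30,11],[0,30,11],[0,28,10],[10,18,7],[10,0,0],[2,0,0]], "rotation": [[0,0,-0.5],[0,0,0],[0,0,0],[0,0,0],[0,0,0],[0,0,0],[0,0,0],[0,0,0]]}}

```text
clock: 12.67
ee_pos: [0.6367, -0.0659, 0.0636]
eef_rot: [0.497, 0.5, 0.506, -0.497]
wrist_force: [-0.6, -0.2, -0.8]
opening: 0.0433
```

```bash
python3 d.py 0.647 -0.069 0.03
```

```text
off [33.5 10.4  3.5] rot [ 0.3 -0.6  0.3] pos [ 0.6367 -0.0659  0.0636] q [-0.04  0.78  0.19  1.61 -0.21  0.78  0.26]
```

Request:
{"api": "step_arm", "payload": {"grip": [1,1,1,1,1], "offset": [[10,4,2],[12,4,2],[8,0,0],[2,0,0],[2,0,0]], "rotation": [[0,0,0],[0,0,0],[0,0,0],[0,0,0],[0,0,0]]}}

```text
clock: 13.08
ee_pos: [0.6396, -0.0666, 0.0243]
eef_rot: [0.495, 0.498, 0.509, -0.498]
wrist_force: [0.2, -0.2, -0.3]
opening: 0.0432
```

```bash
python3 d.py 0.647 -0.069 0.015
```

```text
off [9.1 7.5 2.6] rot [ 0.4 -0.8  0.8] pos [ 0.6396 -0.0666  0.0243] q [-0.03  0.84  0.18  1.61 -0.22  0.73  0.27]
```

Request:
{"api": "step_arm", "payload": {"grip": [1,1,1,1], "offset": [[3,6,2],[3,5,2],[3,2,0],[3,0,0]], "rotation": [[0,-0.6,0.8],[0,0,0],[0,0,0],[0,0,0]]}}

```text
clock: 13.42
ee_pos: [0.6527, -0.0701, 0.0144]
eef_rot: [0.501, 0.499, 0.503, -0.497]
wrist_force: [-10.8, 1.9, 29.0]
opening: 0.0432
```

```bash
python3 d.py 0.647 -0.069 0.015
```

```text
off [-0.6 -5.7 -1.2] rot [ 0.4 -0.2  0.1] pos [ 0.6527 -0.0701  0.0144] q [-0.03  0.86  0.18  1.58 -0.22  0.71  0.26]
```

Request:
{"api": "step_arm", "payload": {"grip": [1,1,0,0,0,0,0,0], "offset": [[-2,-6,0],[4,-2,0],[0,0,0],[0,0,0],[0,0,0],[0,0,0],[0,0,0],[0,0,0]], "rotation": [[0,0,0],[0,0,0],[0,0,0],[0,0,0],[0,0,0],[0,0,0],[0,0,0],[0,0,0]]}}

```text
clock: 14.08
ee_pos: [0.6476, -0.0703, 0.0137]
eef_rot: [0.502, 0.5, 0.502, -0.496]
wrist_force: [0.4, 0.8, 0.0]
opening: 0.0791
```

```bash
python3 d.py 0.47 -0.093 0.12
```

```text
off [-107.3 -177.3   20.9] rot [ 0.5 -0.2 -0.3] pos [ 0.6476 -0.0703  0.0137] q [-0.03  0.86  0.18  1.61 -0.22  0.69  0.27]
```

Request:
{"api": "step_arm", "payload": {"grip": [0,0,0,0,0,0,0,0], "offset": [[0,0,0],[-20,0,0],[-35,0,0],[-35,0,0],[-20,-15,2],[0,-30,4],[0,-35,4],[0,-35,4]], "rotation": [[0,0,0],[0,0,0],[0,0,0],[0,0,0],[0,0,0],[0,0,0],[0,0,0],[0,0,0]]}}

```text
clock: 14.75
ee_pos: [0.5366, -0.0838, 0.1259]
eef_rot: [0.506, 0.5, 0.501, -0.493]
wrist_force: [-0.5, -1.0, 0.8]
opening: 0.0934
```

Request:
{"api": "step_arm", "payload": {"grip": [0,0,0,0], "offset": [[10,-25,4],[10,-20,2],[0,0,0],[0,0,0]], "rotation": [[0,0,0],[0,0,0],[0,0,0],[0,0,0]]}}

```text
clock: 15.08
ee_pos: [0.4825, -0.0921, 0.1069]
eef_rot: [0.504, 0.5, 0.501, -0.495]
wrist_force: [-1.0, -0.1, 0.1]
opening: 0.0931
```

```bash
python3 d.py 0.47 -0.093 0.006;python3 - <<'E'
from h import *
a=snapshot("top")[125:265,215:355];b=snapshot("side")[140:240,210:330]
cv2.imwrite("pics/c7.png",np.hstack([cv2.resize(a,(420,420),interpolation=2),cv2.resize(b,(380,420),interpolation=2)]))
E
```

```text
off [100.8 -13.4   1. ] rot [ 0.6 -0.2 -0.5] pos [ 0.4825 -0.0921  0.1069] q [ 0.01  0.53  0.2   2.01 -0.19  0.6   0.35]
```

View pics/c7.png

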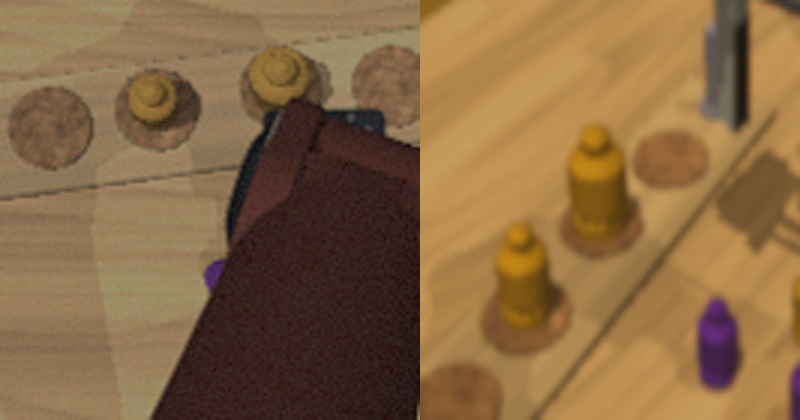

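Large stands near the middle of the second pad. Next is the small one.

Request:
{"api": "step_arm", "payload": {"grip": [0,0,0,0,0,0], "offset": [[20,-8,0],[25,-8,0],[25,-5,0],[20,-4,0],[8,0,0],[0,0,0]], "rotation": [[0,0,0],[0,0,0],[0,0,0],[0,0,0],[0,0,0],[0,0,0]]}}

```text
clock: 15.68
ee_pos: [0.4771, -0.0915, 0.0078]
eef_rot: [0.512, 0.504, 0.496, -0.487]
wrist_force: [-0.1, -0.6, -0.3]
opening: 0.0931
```

```bash
python3 d.py 0.47 -0.093 0.008;python3 - <<'E'
from h import *
print(ray("top",(215+281/3,125+79/3),.0555)[:2],ray("top",(215+283/3,125+89/3),.012)[:2])
E
```

```text
off [-0.5 -7.1  1.3] rot [ 1.  -0.  -1.9] pos [ 0.4771 -0.0915  0.0078] q [ 0.08  0.7   0.11  2.11 -0.25  0.31  0.41]
[ 0.6437156  -0.07070603] [ 0.64793869 -0.07270671]
```

Request:
{"api": "step_arm", "payload": {"grip": [0,0,1,1,1,1,1,1], "offset": [[1,-5,1],[1,-2,0],[0,0,0],[0.3,0,0],[0.3,0,0],[0.3,0,0],[0.3,0,0],[0.3,0,0]], "rotation": [[0.8,0,-1.7],[0,0,0],[0,0,0],[0,0,0],[0,0,0],[0,0,0],[0,0,0],[0,0,0]]}}

```text
clock: 16.35
ee_pos: [0.4786, -0.0925, 0.0077]
eef_rot: [0.506, 0.502, 0.497, -0.494]
wrist_force: [0.0, -0.5, -0.3]
opening: 0.0578
```

Request:
{"api": "step_arm", "payload": {"grip": [1,1,1,1,1,1,1,1], "offset": [[0.3,0,0],[0.3,0,0],[0.3,0,0],[0.3,0,0],[0.3,0,0],[0.3,0,0],[0.3,0,0],[0.3,0,0]], "rotation": [[0,0,0],[0,0,0],[0,0,0],[0,0,0],[0,0,0],[0,0,0],[0,0,0],[0,0,0]]}}

```text
clock: 17.02
ee_pos: [0.4783, -0.0925, 0.0065]
eef_rot: [0.506, 0.503, 0.497, -0.494]
wrist_force: [-0.8, -0.2, 5.4]
opening: 0.0272
```

```bash
python3 d.py 0.618 0.106 0.1
```

```text
off [ -91.3  142.5 -197.6] rot [ 0.3  0.1 -1. ] pos [ 0.4783 -0.0925  0.0065] q [ 0.07  0.71  0.12  2.1  -0.25  0.33  0.4 ]
```

Request:
{"api": "step_arm", "payload": {"grip": [1,1,1,1,1,1,1,1], "offset": [[-10,0,0],[-25,0,0],[-35,0,0],[-25,5,-15],[-5,15,-25],[0,20,-28],[0,20,-28],[0,20,-28]], "rotation": [[0,0,0],[0,0,0],[0,0,0],[0,0,0],[0,0,0],[0,0,0],[0,0,0],[0,0,0]]}}

```text
clock: 17.68
ee_pos: [0.5546, 0.0253, 0.1155]
eef_rot: [0.501, 0.506, 0.491, -0.501]
wrist_force: [1.6, -0.4, -0.8]
opening: 0.0271
```

Request:
{"api": "step_arm", "payload": {"grip": [1,1,1,1], "offset": [[0,20,-25],[0,15,-15],[0,5,0],[0,0,0]], "rotation": [[0,0,-1],[0,0,0],[0,0,0],[0,0,0]]}}

```text
clock: 18.02
ee_pos: [0.5998, 0.0773, 0.1174]
eef_rot: [0.5, 0.501, 0.499, -0.5]
wrist_force: [0.0, -0.7, -0.0]
opening: 0.027
```

```bash
python3 d.py 0.618 0.106 0.04
```

```text
off [ 77.4  18.  -28.7] rot [-0.1 -0.  -0.1] pos [0.5998 0.0773 0.1174] q [-0.32  0.66  0.25  1.68 -0.21  0.82  0.03]
```

Request:
{"api": "step_arm", "payload": {"grip": [1,1,1,1,1,1,1,1], "offset": [[0,10,-15],[0,8,-12],[0,0,0],[20,0,0],[25,0,0],[20,0,0],[8,0,0],[1,0,0]], "rotation": [[0,0,0],[0,0,0],[0,0,0],[0,0,0],[0,0,0],[0,0,0],[0,0,0],[0,0,0]]}}

```text
clock: 18.68
ee_pos: [0.6113, 0.0872, 0.0439]
eef_rot: [-0.497, -0.501, -0.494, 0.508]
wrist_force: [-0.7, 0.0, -0.5]
opening: 0.0273
```

```bash
python3 d.py 0.618 0.106 0.018
```

```text
off [ 25.7   6.5 -19.2] rot [-1.   0.5  0.2] pos [0.6113 0.0872 0.0439] q [-0.32  0.78  0.23  1.69 -0.24  0.7   0.01]
```

Request:
{"api": "step_arm", "payload": {"grip": [1,1,1,1,1], "offset": [[0,4,-11],[0,3,-9],[1,0,0],[8,0,0],[5,0,0]], "rotation": [[-0.8,0.4,0],[0,0,0],[0,0,0],[0,0,0],[0,0,0]]}}

```text
clock: 19.1
ee_pos: [0.6212, 0.1066, 0.0338]
eef_rot: [0.5, 0.502, 0.497, -0.501]
wrist_force: [1.0, -0.1, -0.3]
opening: 0.0271
```

```bash
python3 d.py 0.618 0.106 0.018
```

```text
off [15.7 -3.2  0.6] rot [-0.3  0.1 -0.2] pos [0.6212 0.1066 0.0338] q [-0.34  0.81  0.22  1.66 -0.25  0.7   0.  ]
```

Request:
{"api": "step_arm", "payload": {"grip": [1,1,1,1], "offset": [[5,-3,0],[6,-2,0],[5,0,0],[4,0,0]], "rotation": [[0,0,0],[0,0,0],[0,0,0],[0,0,0]]}}

```text
clock: 19.43
ee_pos: [0.6162, 0.107, 0.0177]
eef_rot: [0.5, 0.502, 0.498, -0.5]
wrist_force: [-11.7, -0.4, 43.3]
opening: 0.0272
```

```bash
python3 d.py 0.618 0.106 0.018
```

```text
off [-0.3  1.8  1. ] rot [-0.3  0.  -0.2] pos [0.6162 0.107  0.0177] q [-0.33  0.82  0.21  1.69 -0.25  0.66  0.01]
```

Request:
{"api": "step_arm", "payload": {"grip": [1,0,0,0,0,0,0,0], "offset": [[0,1,0],[0,0,0],[0,0,0],[0,0,0],[0,0,0],[0,0,0],[0,0,0],[-10,0,0]], "rotation": [[0,0,0],[0,0,0],[0,0,0],[0,0,0],[0,0,0],[0,0,0],[0,0,0],[0,0,0]]}}

```text
clock: 20.1
ee_pos: [0.6144, 0.1059, 0.0254]
eef_rot: [-0.498, -0.5, -0.499, 0.502]
wrist_force: [0.1, -0.0, -0.4]
opening: 0.0692
```

Request:
{"api": "step_arm", "payload": {"grip": [0,0,0,0,0,0,0,0], "offset": [[-30,0,0],[-35,0,0],[-35,0,0],[-15,-15,20],[0,-20,30],[0,-20,32],[0,-20,32],[0,-20,32]], "rotation": [[0,0,0],[0,0,0],[0,0,0],[0,0,0],[0,0,0],[0,0,0],[0,0,0],[0,0,0]]}}

```text
clock: 20.77
ee_pos: [0.5234, -0.0326, 0.1507]
eef_rot: [0.505, 0.5, 0.502, -0.493]
wrist_force: [0.7, -1.2, -0.1]
opening: 0.0935
```

```bash
python3 d.py 0.4385 -0.2212 0.13
```

```text
off [ 19.  -87.9 187.4] rot [ 0.8 -0.3 -0.6] pos [ 0.5234 -0.0326  0.1507] q [-0.15  0.51  0.25  1.88 -0.19  0.76  0.22]
```

Request:
{"api": "step_arm", "payload": {"grip": [0,0,0,0,0,0,0,0], "offset": [[0,-14,30],[0,-14,30],[0,-14,30],[0,-14,30],[5,-12,25],[5,-8,15],[5,0,0],[0,0,0]], "rotation": [[0.8,0,-0.5],[0,0,0],[0,0,0],[0,0,0],[0,0,0],[0,0,0],[0,0,0],[0,0,0]]}}

```text
clock: 21.43
ee_pos: [0.4384, -0.2098, 0.1415]
eef_rot: [0.498, 0.506, 0.493, -0.503]
wrist_force: [0.6, 0.9, 0.0]
opening: 0.0934
```

```bash
python3 d.py 0.4385 -0.2212 0.12; python3 - <<'E'
from h import *
for c in("top","side"):
    snapshot(c)
    for d in spot_point("finial_largest_mid",c)[:2]: print(c,d,ray(c,d["xy"],.036).round(4))
E
```

```text
off [21.5  0.1 11.4] rot [-0.9  0.1 -0.5] pos [ 0.4384 -0.2098  0.1415] q [ 0.22  0.47  0.26  1.99 -0.19  0.69  0.58]
top {'xy': [377.1, 242.8], 'conf': 0.59} [ 0.4442 -0.2175  0.036 ]
top {'xy': [227.5, 164.6], 'conf': 0.46} [0.6196 0.1086 0.036 ]
side {'xy': [376.3, 184.9], 'conf': 0.86} [ 0.4356 -0.2224  0.036 ]
```

Request:
{"api": "step_arm", "payload": {"grip": [0,0,0,0,0], "offset": [[15,-2,6],[20,-2,5],[10,0,0],[0,0,0],[0,0,0]], "rotation": [[-0.9,0,-0.5],[0,0,0],[0,0,0],[0,0,0],[0,0,0]]}}

```text
clock: 22.05
ee_pos: [0.443, -0.2121, 0.0971]
eef_rot: [0.507, 0.496, 0.504, -0.493]
wrist_force: [0.2, 0.7, 0.4]
opening: 0.0931
```

```bash
python3 d.py 0.4385 -0.2205 0.017
```

```text
off [80.  -5.3  8.3] rot [ 1.2  0.  -0.4] pos [ 0.443  -0.2121  0.0971] q [ 0.26  0.55  0.22  2.02 -0.21  0.58  0.64]
```

Request:
{"api": "step_arm", "payload": {"grip": [0,0,0,0,0,0], "offset": [[12,-6,5],[15,-4,3],[15,-4,1],[15,-3,0],[15,-3,0],[4,0,0]], "rotation": [[1,0,-0.3],[0,0,0],[0,0,0],[0,0,0],[0,0,0],[0,0,0]]}}

```text
clock: 22.55
ee_pos: [0.4325, -0.2181, 0.0242]
eef_rot: [0.509, 0.499, 0.499, -0.493]
wrist_force: [0.3, -0.2, 0.1]
opening: 0.0934
```

```bash
python3 d.py 0.4385 -0.2205 0.015
```

```text
off [9.3 5.8 2.5] rot [ 0.9  0.2 -0.9] pos [ 0.4325 -0.2181  0.0242] q [ 0.33  0.67  0.14  2.1  -0.26  0.37  0.7 ]
```

Request:
{"api": "step_arm", "payload": {"grip": [0,0,0,1,1,1,1,1], "offset": [[6,4,3],[5,2,0],[0.3,0,0],[0.3,0,0],[0.3,0,0],[0.3,0,0],[0.3,0,0],[0.3,0,0]], "rotation": [[0.8,0,-0.8],[0,0,0],[0,0,0],[0,0,0],[0,0,0],[0,0,0],[0,0,0],[0,0,0]]}}

```text
clock: 23.22
ee_pos: [0.4448, -0.2207, 0.0139]
eef_rot: [0.505, 0.5, 0.498, -0.498]
wrist_force: [0.4, 0.6, -0.2]
opening: 0.0645
```

Request:
{"api": "step_arm", "payload": {"grip": [1,1,1,1,1,1], "offset": [[0.3,0,0],[0.3,0,0],[0.3,0,0],[0.3,0,0],[0.3,0,0],[0.3,0,0]], "rotation": [[0,0,0],[0,0,0],[0,0,0],[0,0,0],[0,0,0],[0,0,0]]}}

```text
clock: 23.72
ee_pos: [0.4442, -0.2207, 0.0137]
eef_rot: [0.505, 0.5, 0.497, -0.498]
wrist_force: [-0.5, 1.3, 5.3]
opening: 0.0515
```

```bash
python3 d.py 0.649 -0.155 0.1
```

```text
off [-84.8 205.9 -64.4] rot [ 0.3  0.3 -0.5] pos [ 0.4442 -0.2207  0.0137] q [ 0.32  0.7   0.15  2.07 -0.27  0.38  0.68]
```

Request:
{"api": "step_arm", "payload": {"grip": [1,1,1,1,1,1,1,1], "offset": [[-10,0,0],[-25,0,0],[-30,0,0],[-20,15,-5],[-5,25,-8],[0,30,-9],[0,30,-9],[0,30,-9]], "rotation": [[0,0,0],[0,0,0],[0,0,0],[0,0,0],[0,0,0],[0,0,0],[0,0,0],[0,0,0]]}}

```text
clock: 24.38
ee_pos: [0.5685, -0.1839, 0.1108]
eef_rot: [-0.499, -0.502, -0.496, 0.504]
wrist_force: [0.5, -1.1, -0.6]
opening: 0.0517
```

Request:
{"api": "step_arm", "payload": {"grip": [1,1,1,1,1], "offset": [[0,25,-9],[0,15,-6],[0,6,-4],[0,0,0],[0,0,0]], "rotation": [[0,0,0],[0,0,0],[0,0,0],[0,0,0],[0,0,0]]}}

```text
clock: 24.8
ee_pos: [0.6228, -0.1587, 0.1114]
eef_rot: [0.502, 0.501, 0.497, -0.5]
wrist_force: [-0.2, -0.6, -0.0]
opening: 0.0513
```

```bash
python3 d.py 0.649 -0.155 0.026
```

```text
off [85.5 25.6 -4.2] rot [-0.1  0.3 -0.4] pos [ 0.6228 -0.1587  0.1114] q [ 0.06  0.72  0.26  1.58 -0.23  0.86  0.41]
```

Request:
{"api": "step_arm", "payload": {"grip": [1,1,1,1,1,1,1,1], "offset": [[5,12,-3],[10,12,-2],[15,0,0],[15,0,0],[15,0,0],[6,0,0],[2,0,0],[1,0,0]], "rotation": [[0,0,0],[0,0,0],[0,0,0],[0,0,0],[0,0,0],[0,0,0],[0,0,0],[0,0,0]]}}

```text
clock: 25.47
ee_pos: [0.6401, -0.1614, 0.0388]
eef_rot: [-0.498, -0.501, -0.495, 0.506]
wrist_force: [-0.3, 0.4, -0.1]
opening: 0.0508
```

```bash
python3 d.py 0.649 -0.155 0.026
```

```text
off [12.7  8.9 -6.6] rot [-0.8  0.4  0.1] pos [ 0.6401 -0.1614  0.0388] q [ 0.07  0.84  0.24  1.57 -0.25  0.77  0.41]
```

Request:
{"api": "step_arm", "payload": {"grip": [1,1,1,1], "offset": [[2,6,-5],[2,4,-2],[2,0,0],[2,0,0]], "rotation": [[-0.6,0,0],[0,0,0],[0,0,0],[0,0,0]]}}

```text
clock: 25.8
ee_pos: [0.6524, -0.1551, 0.0325]
eef_rot: [-0.502, -0.499, -0.497, 0.502]
wrist_force: [0.0, 0.2, -0.1]
opening: 0.051
```

```bash
python3 d.py 0.649 -0.155 0.026
```

```text
off [ 6.5 -3.4 -0.1] rot [-0.2  0.5 -0.1] pos [ 0.6524 -0.1551  0.0325] q [ 0.06  0.86  0.24  1.54 -0.25  0.77  0.4 ]
```

Request:
{"api": "step_arm", "payload": {"grip": [1,1,1], "offset": [[5,-3,0],[4,-2,0],[3,0,0]], "rotation": [[0,0,0],[0,0,0],[0,0,0]]}}

```text
clock: 26.05
ee_pos: [0.6494, -0.1549, 0.0255]
eef_rot: [0.504, 0.5, 0.496, -0.501]
wrist_force: [-6.3, 3.3, 24.1]
opening: 0.0514
```

```bash
python3 d.py 0.649 -0.155 0.026
```

```text
off [-0.5 -0.4  0.1] rot [-0.   0.5 -0.4] pos [ 0.6494 -0.1549  0.0255] q [ 0.07  0.86  0.24  1.56 -0.25  0.74  0.41]
```

Request:
{"api": "step_arm", "payload": {"grip": [1,0,0,0,0,0,0,0], "offset": [[0,0,0],[0,0,0],[0,0,0],[0,0,0],[0,0,0],[0,0,0],[0,0,0],[0,0,0]], "rotation": [[0,0,0],[0,0,0],[0,0,0],[0,0,0],[0,0,0],[0,0,0],[0,0,0],[0,0,0]]}}

```text
clock: 26.72
ee_pos: [0.6483, -0.1555, 0.0259]
eef_rot: [0.504, 0.5, 0.496, -0.501]
wrist_force: [-0.4, 0.3, 0.2]
opening: 0.0916
```

Request:
{"api": "step_arm", "payload": {"grip": [0,0,0,0,0,0,0,0], "offset": [[-20,0,0],[-35,0,0],[-35,0,0],[-35,0,0],[-20,-30,10],[0,-38,10],[0,-38,10],[0,-38,10]], "rotation": [[0,0,0],[0,0,0],[0,0,0],[0,0,0],[0,0,0],[0,0,0],[0,0,0],[0,0,0]]}}

```text
clock: 27.38
ee_pos: [0.5078, -0.1902, 0.1736]
eef_rot: [0.508, 0.498, 0.498, -0.496]
wrist_force: [-0.0, -0.1, -0.6]
opening: 0.0932
```

Request:
{"api": "step_arm", "payload": {"grip": [0,0,0,0,0], "offset": [[0,-20,25],[0,0,35],[0,0,35],[0,0,20],[0,0,0]], "rotation": [[0,0,0],[0,0,0],[0,0,0],[0,0,0],[0,0,0]]}}

```text
clock: 27.8
ee_pos: [0.4762, -0.3106, 0.176]
eef_rot: [0.505, 0.498, 0.498, -0.499]
wrist_force: [0.7, 0.4, -0.4]
opening: 0.0928
```

```bash
python3 - <<'E'
from h import *
s=r.sense();print(s["ee_pos"],s["wrist_force"])
a=snapshot("top")[130:190,205:405];b=snapshot("side")[140:260,190:340]
cv2.imwrite("pics/c8.png",np.vstack([cv2.resize(a,(760,228),interpolation=2),np.hstack([cv2.resize(b,(450,360),interpolation=2),np.zeros((360,310,3),np.uint8)])]))
for d in spot_point("jar_mid","side")[:1]:print("jar",ray("side",d["xy"],.0375))
E
```

```text
[ 0.47623293 -0.31064998  0.17597177] [ 0.67332134  0.3861096  -0.38851972]
jar [ 0.46426273 -0.36863524  0.0375    ]
```

View pics/c8.png

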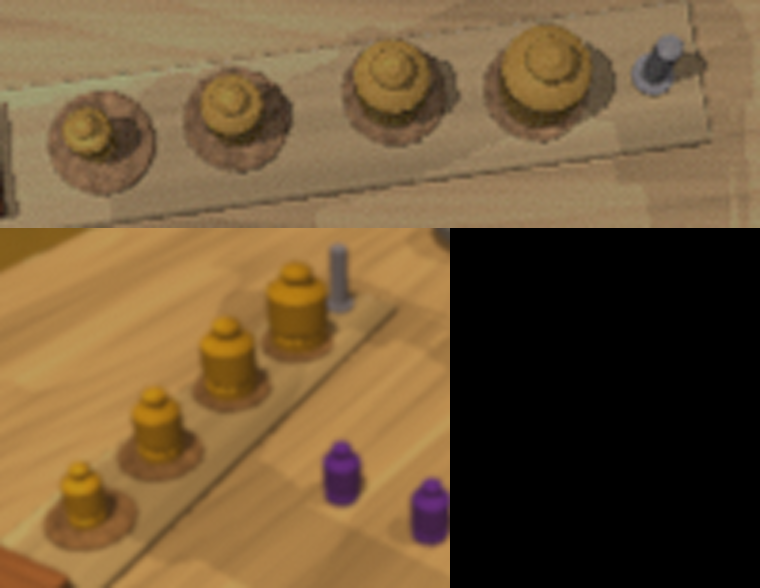

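All four stand. Now I'll check the offsets numerically.

```bash
python3 - <<'E'
from h import *
g=lambda u,v,z:ray("top",(205+(u+.5)/3.8-.5,130+(v+.5)/3.8-.5),z)[:2]
sd=lambda u,v,z:ray("side",(190+(u+.5)/3-.5,140+(v-228+.5)/3-.5),z)[:2]
for n,a,z,b,H,t,base in(("small",(88,131),.0446,(102,142),.048,(80,465),(91,513)),("medium",(232,104),.05,(238,120),.056,(154,390),(161,448)),("large",(392,76),.0555,(394,92),.064,(226,319),(232,380)),("largest",(546,67),.061,(540,87),.072,(295,264),(298,334))):
    A=g(*a,z);B=g(*b,.012);C=sd(*t,.012+H);D=sd(*base,.012)
    print(n,"top",(A-B).round(4),np.hypot(*(A-B)).round(4),"side",(C-D).round(4),np.hypot(*(C-D)).round(4))
E
```

```text
small top [-0.0013  0.0024] 0.0027 side [-0.0049  0.0047] 0.0068
medium top [-0.0002  0.0001] 0.0002 side [-0.0041  0.0025] 0.0048
large top [-0.0023  0.0016] 0.0028 side [-0.0066  0.0073] 0.0099
largest top [-0.0016  0.0015] 0.0022 side [-0.0041  0.0046] 0.0062
```

```bash
python3 -c "
from h import *
print(r.hand_in())"
```

```text
the job is handed in; nothing more can be done
None
```

All four gilded finials now stand upright on the cork pads, ordered by size from the steel post (largest) to the wooden block (smallest). The gripper is open and clear of everything. I handed the job in at about 28 s of the 104 s allowed; no verdict came back.

- **Centring, top camera:** each finial is within about 3 mm of its pad's centre.
- **Centring, side camera:** this read larger offsets of 5, 6, 7 and 10 mm, with large the furthest out. All four lean the same way, so I took that for a bias in the side measurement rather than real error. Both cameras stay inside the 12 mm limit, but the large finial's side reading is close to it.
- **Glue jar:** its measured position moved about 6 mm between the first and last look. That is within the camera's own scatter, and I did not touch the jar.
- **Forces:** the highest wrist force I saw was about 45 N, when pressing finials onto the pads; the limit is 120 N.
- **Medium finial:** I lifted it before the jaws had fully closed, so it was gripped high. It still went down cleanly on its pad.

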